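# Clamp a sherd in the inspection stand with the over-centre cam lever

### The arm

A 6-joint arm with a two-finger parallel gripper is mounted at the origin on a cart in front of the work surface, level with it; the furniture and walls round the work are solid. World frame = base frame: x ahead of the robot, y to its left, z up, the work surface at z = 0. Lengths are in mm, angles in degrees, forces in N, time in s.
With the tool pointing down it reaches from about 350 to 850 mm from the base axis. Payload 8.1 kg.
Tool frame: the origin (TCP) lies where the fingers leave the gripper's body, on its centre line; the fingertips stand 73 mm ahead of it and the grasp point (between the pads) lies 54 mm ahead of it; z points along the fingers, y is the line along which they close (so a half turn about z gives the same grasp; the last joint's range is limited). The gripper opens to 85 mm and grips with 20 to 120 N. Pads are 22 mm wide; open, the fingers measure 114 mm over their backs; the gripper's body (76 mm by 85 mm) begins 54 mm behind the grasp point. The pads swing forward as they close: fully open they stand 13 mm farther back than shut.
Start: joints at [72.17, 7.471, 85.268, -0, 87.261, -4.893], TCP at [134.309, 584.779, 303.892] pointing down, gripper open.
Joint ranges: [-169.43, 169.43], [-51.17, 129.36], [1.28, 143.12], [-76.62, 256.62], [0, 156.53], [-152.29, 152.29]. Speed limits (degrees/s): [136.94, 136.94, 159.86, 180, 180, 180].

### API

Orientations are given as [roll, pitch, yaw] about the fixed x, y, z axes, in that order (R = Rz(yaw) Ry(pitch) Rx(roll)).
In Python, from bench import sense, optics, r gives the robot as it stands.
- The arm moves only by the tool servo_tool, never from a script. Its argument "plan" is a list that holds one entry, the list of rows, each a list of 5 numbers: the shift along the world's x, y, z in m, then the turn about the world's z in degrees, then the finger opening in m, from 0 to 0.0854. A call has 1 to 10 rows; each row shifts and turns the commanded pose from where the row before left it; what a row does not reach is not made up. A row lasts 1/10 s, in which the tool goes at most 50 mm and 8.59 degrees, less where a joint would pass 70% of its speed; a pose out of reach is approached as far as the arm can. A call is refused whole if a number of a shift passes 0.05 or a number of a turn 8.59, either way. A call with a gripper value outside its range is refused whole. The fingers move at their own pace and stop on an object; "force" is the grip in N (left out, the last holds). Time passes only in rows, so rows that do not move let the fingers close. It gives the time, the measured TCP pose, the force, the opening and the grip force at its end, in the units of the state.
- sense(): the state, without advancing time (a new reading comes with each control period).
- optics.snapshot(name): name is "scene" or "top"; returns a dict with "frame" (420x560x3 uint8, blue, green, red), "fx", "fy", "cx", "cy" (pixels), "cam_to_world" (4x4, takes a point from camera to world coordinates). Camera axes: x right, y down, z forward; pixel columns grow to the right and rows downward; lengths in mm; the calibration is good to about 2 mm. A picture is of the moment at which its call begins. There is no depth.
- r.hand_in(): hands the job in; it is judged then, once.
The state is a dict: "time": time; "joint_pos": joint angles; "qd": joint speeds; "joint_efforts": joint torques, N m; "tool_pos": TCP position; "tcp_rot": TCP orientation; "ft_force": force on the tool from outside, world axes, zero at the start; "wrist_torque": the same for the moment, N m; "finger_gap": finger opening in mm; "grip_force": force on a finger pad.
Only numpy, scipy, OpenCV 4.12 (cv2) and the standard library are available. Lean on these libraries where they do the work, as an engineer would, in place of code of your own. Each camera call takes 0.05 s, during which the arm holds its last target. There are 200 camera calls.

### The job

On the desk is a small metal stand for inspecting sherds, with a sherd lying loose on its cork bed. Push the sliding rod by its upright knob so that its rubber tip slides the sherd up against the fence and presses on it firmly but gently, let go, then swing the cam lever over centre all the way down so that it locks the rod and the sherd stays held. The sherd is brittle, so do not press it hard or touch it with the gripper, do not force the lever, and leave the other sherds round the stand where they are.

Things in the scene. Friction and masses are not known exactly. Their poses are not given: they have to be found in the camera images.
- stand: Fixed stand, grey base plate 130 x 310 x 12 mm. Origin on the desk top; y runs along the rod to the fence (push direction), x across, z up. In this frame, mm: cork bed top at z 15 (x -58..58, y 15..140); aluminium clamp block x -25..25, y -91..-25, top z 58, round the rod; fence at the +y end; lever pivot on the block between two ears up to z 86.
- fence: Upright aluminium bar with a rubber face towards the sherd, 100 mm wide (along x) and 36 mm tall, fixed at the end of the bed. Origin in the middle of the rubber face's lower edge.
- work_sherd: Flat irregular pottery fragment, about 97 x 94 x 23 mm, 0.11 kg, loose on the cork bed between rod tip and fence. Origin under its centre. Its edges are uneven, so the rod travel at which it is held differs by several mm with how it lies: feel for it. More than 20 N breaks it.
- plunger_tip: Rubber tip plate of the rod, 30 mm wide (x), 20 mm tall, 6 mm thick. Origin at the centre of the face that meets the sherd, 27 mm above the desk. It is sprung on the rod: 3 N per mm, at most 5 mm, then hard.
- plunger_knob (a point): On the axis of the upright black knob at the rod's rear (-y) end, 57 mm above the desk. Knob round, 18 to 22 mm in diameter, from 15 to 77 mm above the desk; the rod is 14 mm thick, its axis 27 mm above the desk. Free space behind (-y of) the knob.
- plunger (a joint): Travel of the rod towards the fence in m, 0 (fully back) to 0.075. Unlocked, it drags with about 6 N and stays where it is left; if the tip presses harder than about 3 N, letting go eases it back to about that. Locked while the lever is shut.
- lever_hinge (a point): Centre of the lever's pivot, 72 mm above the desk; the pivot axis is parallel to the stand's y axis.
- lever_end (a point): Outer end of the cam lever, 95 mm from the pivot axis. The lever is a dark steel bar 9 mm thick and 14 mm wide, with a paddle 22 mm wide and 10 mm thick over its last 34 mm.
- cam_lever (a joint): Lever angle, rad. 0 = open, leaning 0.43 past upright to the stand's +x side; grows as it swings up and over to -x; 1.9 = fully shut on its stop, pointing to -x, 0.1 above level. From 0.3 on the cam resists (up to about 8 N at 60 mm from the pivot); on centre at about 1.6: let go before 1.45 it springs back, past 1.7 it snaps down and stays.
- lever_handle: The lever's bar and paddle. Origin on the pivot; turns with the joint cam_lever.
- near_sherd: Bystander sherd 69 x 64 x 14 mm lying beside the stand on its +x side. Origin under its centre.
- thin_sherd: Bystander sherd 100 x 43 x 20 mm lying beside the stand on its -x side. Origin under its centre.
Things that resemble listed ones, but are neither listed nor needed, are in the scene too. What is shaped like the work_sherd but orange or pink is not meant.

How it is judged:
By the outcome, as a careful person would: the job done as asked, in the order asked, and still so for the second after the job is handed in, with the robot touching nothing.
It also fails if it takes over 54 s, if anything falls off the work surface, if the arm or the gripper's body presses on something with over 40 N, if the wrist force passes 120 N, or if a joint passes its speed limit or range.

## Working session

There is one attempt and no reset: what is moved stays moved. The work goes in short steps, Python scripts to look and compute and a tool call to move; the robot and the scene stay as the last step left them, time stands still between calls to the robot, and variables do not carry over. Pictures are saved under pics/ and viewed, at most 10 in all, crops included, and the job is handed in when it is done.

Besides the shell and the picture viewer there is one more tool, called after "Call:" as a command line: name --argument value ..., lists and objects as JSON in quotes. servo_tool: Moves the arm, as the interface text tells. Its arguments: {"type":"object","properties":{"plan":{"type":"array"},"force":{"type":"number"}},"required":["plan"]}

```bash
mkdir -p pics; cat > h.py <<'E'
import numpy as np, cv2
from bench import sense, optics, r
def snap(n,f=None):
    s=optics.snapshot(n)
    if f: cv2.imwrite('pics/'+f,s['frame'])
    return s
def ray(s,u,v):
    T=np.array(s['cam_to_world']); d=T[:3,:3]@np.array([(u-s['cx'])/s['fx'],(v-s['cy'])/s['fy'],1]); return T[:3,3],d
def onz(s,u,v,z):
    o,d=ray(s,u,v); return o+d*(z-o[2])/d[2]
def proj(s,p):
    T=np.array(s['cam_to_world']); c=T[:3,:3].T@(np.array(p)-T[:3,3]); return s['fx']*c[0]/c[2]+s['cx'],s['fy']*c[1]/c[2]+s['cy']
E
python3 - <<'E'
from h import *
for n in('scene','top'):
    s=snap(n); cv2.imwrite(f'pics/{n}0.png',cv2.resize(s['frame'],(800,600)))
    print(n,s['fx'],s['cx'],s['cy'],np.round(s['cam_to_world'],3).tolist())
print(sense())
E
```

```text
scene 387.0220694904982 285.39063490198816 211.14766464261774 [[0.907, -0.257, 0.333, 237.996], [-0.42, -0.584, 0.695, -552.486], [0.016, -0.77, -0.638, 680.694], [0.0, 0.0, 0.0, 1.0]]
top 488.36210635932014 273.41656525657726 212.020834854983 [[0.007, -0.997, 0.074, 432.822], [-0.999, -0.01, -0.033, 84.819], [0.034, -0.073, -0.997, 1176.497], [0.0, 0.0, 0.0, 1.0]]
{'time': 0.1, 'joint_pos': array([ 7.21684182e+01,  7.51024046e+00,  8.53242750e+01, -5.90275478e-04,
        8.72626533e+01, -4.89298811e+00]), 'qd': array([-0.02895843, -0.11393843, -0.16933515, -0.067874  , -0.06732512,
       -0.01100083]), 'joint_efforts': array([ 1.69204803e-03, -5.70947492e+01, -5.01944911e+01, -8.71320390e-05,
        8.01694812e-03,  5.16137106e-05]), 'tool_pos': array([134.20563444, 584.40155133, 302.94303522]), 'tcp_rot': array([-1.79903135e+02, -7.70059765e-03,  1.67061428e+02]), 'ft_force': array([-0.01322184,  0.23916806, -0.18691028]), 'wrist_torque': array([ 0.01753591, -0.02252355, -0.05780641]), 'grip_force': 0.0, 'finger_gap': 85.51788942924948}
```

View pics/scene0.png

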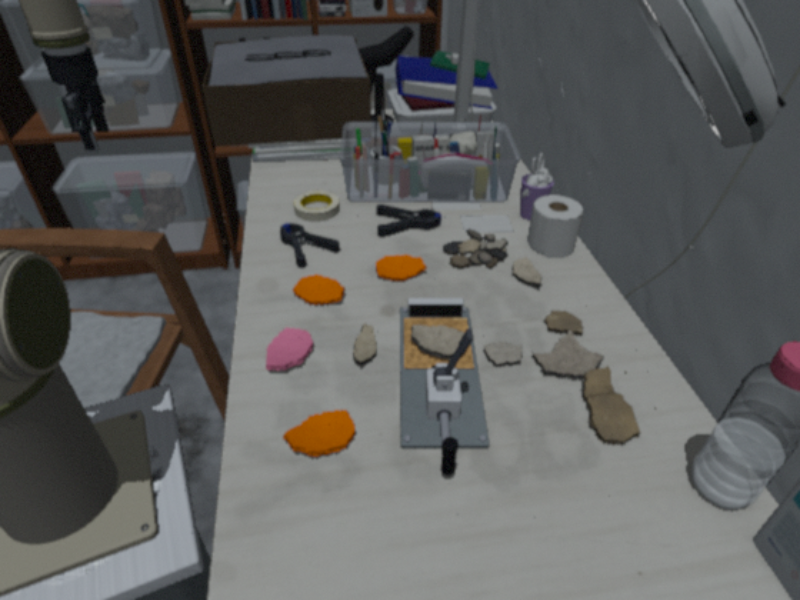

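View pics/top0.png

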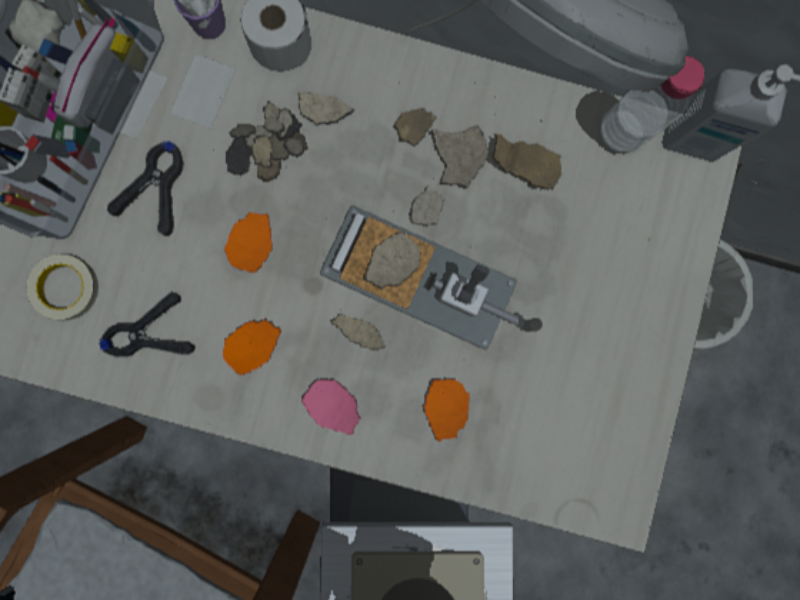

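Scene view: stand at about (440,375), knob at (449,455), lever leaning right with its end at (466,337). Top view (800x600): plate corners (352,206), (517,280), (487,348), (321,273), knob (533,324). The only sherd on the cork is the grey one at (395,260), so that is the work sherd; the orange and pink ones are decoys.

```bash
python3 - <<'E'
from h import *
s=snap('top'); f=s['frame']
c=f[135:255,215:390]; c=cv2.resize(c,None,fx=4.5,fy=4.5,interpolation=cv2.INTER_CUBIC); cv2.imwrite('pics/t1.png',c)
k=.7
C=[onz(s,u*k,v*k,12)[:2] for u,v in((352,206),(517,280),(487,348),(321,273))]
C=np.array(C);print(C.round(1))
d=(C[0]-C[1]+C[3]-C[2]);print('len',np.linalg.norm(C[0]-C[1]),np.linalg.norm(C[1]-C[2]),'yaw of y',np.degrees(np.arctan2(d[1],d[0])),'centre',C.mean(0))
s=snap('scene'); f=s['frame'];c=f[200:340,260:360]; cv2.imwrite('pics/s1.png',cv2.resize(c,None,fx=4.2,fy=4.2,interpolation=cv2.INTER_CUBIC))
E
```

```text
[[ 682.3  112.8]
 [ 559.7 -167. ]
 [ 444.7 -115.7]
 [ 567.9  163.3]]
len 305.40652818331745 125.91696424883195 yaw of y 66.25583238546871 centre [563.65291266  -1.65271957]
```

View pics/t1.png

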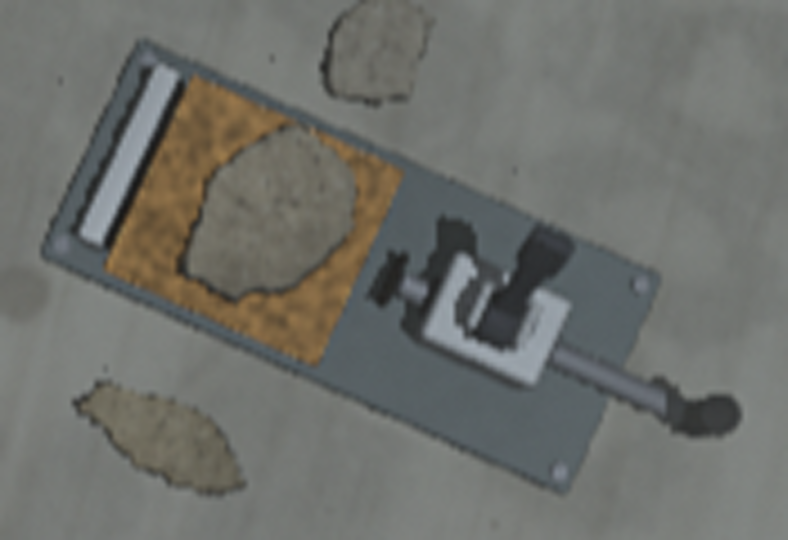

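View pics/s1.png

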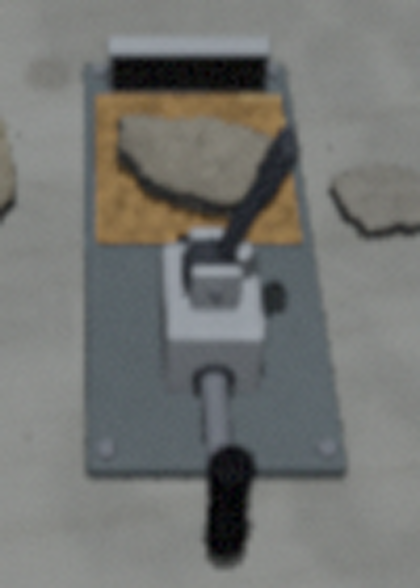

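Crop: knob top at about (716,413) in t1, lever end at (545,245), ears at about (505,320), tip plate at about (388,278). In s1 the lever leans right (+x), so it is open. Next I convert these to the stand frame.

```bash
cat >> h.py <<'E'
Y=np.radians(66.2); ey=np.array([np.cos(Y),np.sin(Y)]); ex=np.array([ey[1],-ey[0]]); C0=np.array([563.7,-1.7])
def st(p): d=np.array(p)[:2]-C0; return d@ex,d@ey
def wd(x,y): return C0+x*ex+y*ey
E
python3 - <<'E'
from h import *
s=snap('top'); t=snap('scene')
def T(x,y,z): p=onz(s,215+x/4.5,135+y/4.5,z); return p.round(1),np.round(st(p),1)
def S(x,y,z): p=onz(t,260+x/4.2,200+y/4.2,z); return p.round(1),np.round(st(p),1)
for n,a in dict(knobtop=(716,413,77),leverend=(553,243,158),tip=(388,278,27),blockR=(555,345,58),fenceL=(167,70,48),fenceR=(92,240,48),corkNE=(402,175,15),corkSE=(318,362,15),sherdback=(353,195,38)).items(): print(n,*T(*a))
for n,a in dict(knobtop=(232,462,77),leverend=(288,135,158),plateSW=(88,474,12),plateSE=(345,472,12)).items(): print('S',n,*S(*a))
E
```

```text
knobtop [ 482.7 -180.4   77. ] [  -2.  -196.2]
leverend [558.1 -84.5 158. ] [ 28.3 -78. ]
tip [554.7 -18.9  27. ] [ -1.4 -19.4]
blockR [ 517.8 -102.    58. ] [  -1.5 -110.3]
fenceL [659.7  98.4  48. ] [ 47.5 130.3]
fenceR [570.5 136.1  48. ] [-49.4 128.8]
corkNE [611.3 -27.3  15. ] [53.9 -4.2]
corkSE [510.7  17.1  15. ] [-56.1  -4.1]
sherdback [596.9   0.6  38. ] [29.5 15.5]
S knobtop [ 482.2 -180.8   77. ] [  -2.3 -196.8]
S leverend [561.8 -77.5 158. ] [ 28.9 -70.1]
S plateSW [ 440.7 -118.1   12. ] [ -65.6 -156.2]
S plateSE [ 556.4 -168.8   12. ] [  60.8 -155.8]
```

Both views agree on the knob at (482.5,-180.6) and the push direction at 66.2°. I'll move behind the knob with the fingers shut, closing axis across the rod.

Call:
servo_tool --plan '[[[0.025,-0.042,0,-5.04,0],[0.025,-0.042,0,-5.04,0],[0.025,-0.042,0,-5.04,0],[0.025,-0.042,0,-5.04,0],[0.025,-0.042,0,-5.04,0],[0.025,-0.042,0,-5.04,0],[0.025,-0.042,0,-5.04,0],[0.025,-0.042,0,-5.04,0],[0.025,-0.042,0,-5.04,0],[0.025,-0.042,0,-5.04,0]]]' --force 40

```text
time: 1.3
tool_pos: [384.9, 162.9, 304.3]
tcp_rot: [179.9, 0.0, 116.5]
ft_force: [1.3, 1.1, -0.1]
finger_gap: 0.0
grip_force: 0.0
```

Call:
servo_tool --plan '[[[0.0082,-0.0381,0,-5.04,0],[0.0082,-0.0381,0,-5.04,0],[0.0082,-0.0381,0,-5.04,0],[0.0082,-0.0381,0,-5.04,0],[0.0082,-0.0381,0,-5.04,0],[0.0082,-0.0381,0,-5.04,0],[0.0082,-0.0381,0,-5.04,0],[0.0082,-0.0381,0,-5.04,0],[0.0082,-0.0381,0,-5.04,0],[0.0082,-0.0381,0,-5.04,0]]]'

```text
time: 2.3
tool_pos: [466.4, -218.0, 303.9]
tcp_rot: [180.0, -0.0, 66.0]
ft_force: [-0.2, 0.1, -0.2]
finger_gap: 0.2
grip_force: 0.0
```

Call:
servo_tool --plan '[[[0,0,-0.03,0,0],[0,0,-0.02,0,0],[0,0,0,0,0],[0,0,0,0,0]]]'

```text
time: 2.7
tool_pos: [466.2, -216.1, 254.1]
tcp_rot: [-180.0, -0.0, 66.3]
ft_force: [0.5, 0.5, 0.2]
finger_gap: 0.0
grip_force: 0.0
```

Call:
servo_tool --plan '[[[0,0,-0.04,0,0],[0,0,-0.04,0,0],[0,0,-0.04,0,0],[0,0,-0.03,0,0],[0,0,-0.009,0,0],[0,0,0,0,0],[0,0,0,0,0]]]'

```text
time: 3.4
tool_pos: [467.9, -216.9, 97.4]
tcp_rot: [179.8, 0.0, 66.3]
ft_force: [-0.8, -0.3, 0.4]
finger_gap: 0.2
grip_force: 0.0
```

```bash
python3 - <<'E'
from h import *
s=snap('scene'); print(sense()['tool_pos'].round(1),np.round(st(sense()['tool_pos']),1),sense()['ft_force'].round(2))
c=s['frame'][200:370,240:380]; cv2.imwrite('pics/s2.png',cv2.resize(c,None,fx=3.5,fy=3.5,interpolation=cv2.INTER_CUBIC))
E
```

```text
[ 468.1 -217.1   97.6] [  -0.6 -235.7] [-0.46 -0.78 -0.07]
```

View pics/s2.png

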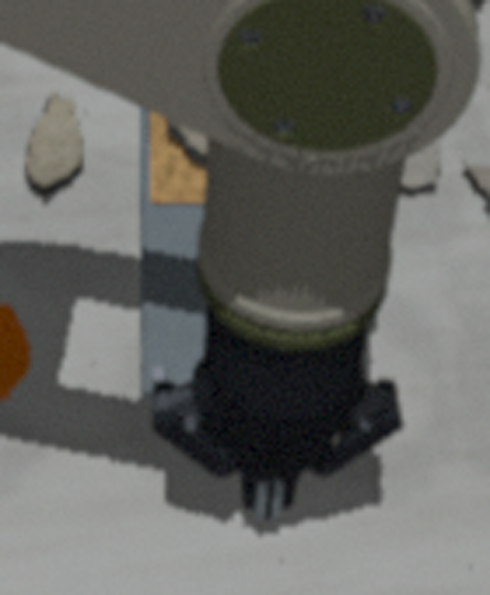

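The fingers are shut behind the knob at about (270,500), roughly 17 mm short of contact. Now the slow push.

Call:
servo_tool --plan '[[[0.0016,0.0036,0,0,0],[0.0016,0.0037,0,0,0],[0.0016,0.0036,0,0,0],[0.0012,0.0028,0,0,0],[0.0012,0.0027,0,0,0],[0.0012,0.0028,0,0,0],[0.0012,0.0027,0,0,0]]]'

```text
time: 4.15
tool_pos: [476.0, -194.9, 95.1]
tcp_rot: [180.0, 0.1, 66.3]
ft_force: [-1.1, -5.8, 0.8]
finger_gap: 0.2
grip_force: 0.0
```

Call:
servo_tool --plan '[[[0.0008,0.0018,0,0,0],[0.0008,0.0018,0,0,0],[0.0008,0.0018,0,0,0],[0.0008,0.0019,0,0,0],[0.0008,0.0018,0,0,0]]]'

```text
time: 4.65
tool_pos: [480.0, -185.9, 95.1]
tcp_rot: [180.0, 0.1, 66.3]
ft_force: [-0.4, -5.6, 0.8]
finger_gap: 0.0
grip_force: 0.0
```

Call:
servo_tool --plan '[[[0.0008,0.0018,0,0,0],[0.0008,0.0018,0,0,0],[0.0008,0.0018,0,0,0],[0.0008,0.0019,0,0,0],[0.0008,0.0018,0,0,0]]]'

```text
time: 5.15
tool_pos: [484.0, -176.8, 95.1]
tcp_rot: [180.0, 0.1, 66.2]
ft_force: [-1.2, -6.5, 0.6]
finger_gap: -0.3
grip_force: 0.0
```

Call:
servo_tool --plan '[[[0.0008,0.0018,0,0,0],[0.0008,0.0018,0,0,0],[0.0008,0.0018,0,0,0],[0.0008,0.0019,0,0,0]]]'

```text
time: 5.55
tool_pos: [487.2, -169.6, 95.1]
tcp_rot: [179.9, 0.1, 66.2]
ft_force: [-0.8, -6.1, -0.2]
finger_gap: 0.2
grip_force: 0.0
```

Call:
servo_tool --plan '[[[0.0006,0.0014,0,0,0],[0.0006,0.0014,0,0,0]]]'

```text
time: 5.75
tool_pos: [488.4, -166.8, 95.1]
tcp_rot: [179.9, 0.1, 66.2]
ft_force: [-1.4, -6.7, 0.9]
finger_gap: 0.1
grip_force: 0.0
```

Call:
servo_tool --plan '[[[0.0006,0.0014,0,0,0],[0.0006,0.0014,0,0,0]]]'

```text
time: 5.95
tool_pos: [489.7, -164.0, 95.1]
tcp_rot: [179.9, 0.1, 66.2]
ft_force: [0.2, -6.3, -0.3]
finger_gap: -0.3
grip_force: 0.0
```

Call:
servo_tool --plan '[[[0.0004,0.0009,0,0,0],[0.0004,0.0009,0,0,0]]]'

```text
time: 6.15
tool_pos: [490.5, -162.3, 95.1]
tcp_rot: [179.9, 0.1, 66.2]
ft_force: [0.8, -6.7, -0.0]
finger_gap: -0.1
grip_force: 0.0
```

Call:
servo_tool --plan '[[[0.0004,0.0009,0,0,0],[0.0004,0.0009,0,0,0]]]'

```text
time: 6.35
tool_pos: [491.3, -160.5, 95.1]
tcp_rot: [179.9, 0.1, 66.2]
ft_force: [-0.7, -6.6, 0.5]
finger_gap: 0.2
grip_force: 0.0
```

```bash
python3 - <<'E'
from h import *
s=snap('scene'); print(np.round(st(sense()['tool_pos']),1),sense()['ft_force'].round(2))
c=s['frame'][170:340,240:380]; cv2.imwrite('pics/s3.png',cv2.resize(c,None,fx=3.5,fy=3.5,interpolation=cv2.INTER_CUBIC))
E
```

```text
[  -2.2 -174.4] [-0.46 -6.39 -0.58]
```

View pics/s3.png

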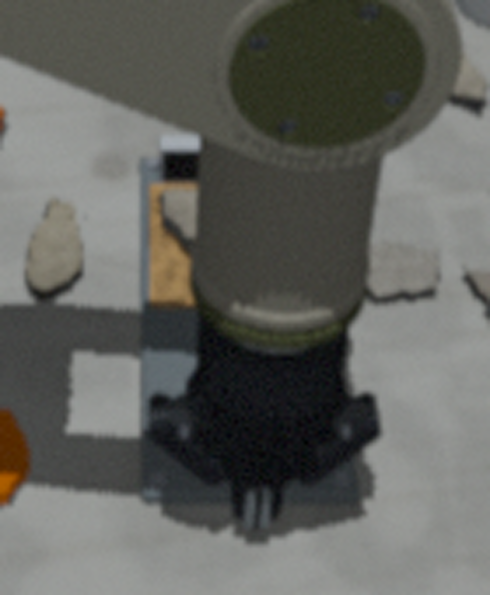

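The sherd's far edge at (180,190) is within a few mm of the fence at (180,178), and there's no rise in force yet. I'll carry on in small steps.

Call:
servo_tool --plan '[[[0.0004,0.0009,0,0,0],[0.0004,0.0009,0,0,0]]]'

```text
time: 6.6
tool_pos: [492.1, -158.7, 95.1]
tcp_rot: [179.9, 0.1, 66.2]
ft_force: [0.3, -6.7, -0.4]
finger_gap: -0.1
grip_force: 0.0
```

Call:
servo_tool --plan '[[[0.0004,0.0009,0,0,0],[0.0004,0.0009,0,0,0]]]'

```text
time: 6.8
tool_pos: [492.9, -156.9, 95.1]
tcp_rot: [179.9, 0.1, 66.2]
ft_force: [-0.2, -7.0, 0.6]
finger_gap: 0.1
grip_force: 0.0
```

Call:
servo_tool --plan '[[[0.0004,0.0009,0,0,0],[0.0004,0.0009,0,0,0]]]'

```text
time: 7.0
tool_pos: [493.6, -155.1, 95.1]
tcp_rot: [179.9, 0.1, 66.2]
ft_force: [-1.1, -6.4, -0.2]
finger_gap: -0.2
grip_force: 0.0
```

Call:
servo_tool --plan '[[[0.0004,0.0009,0,0,0],[0.0004,0.0009,0,0,0]]]'

```text
time: 7.2
tool_pos: [494.5, -153.3, 95.1]
tcp_rot: [179.9, 0.1, 66.2]
ft_force: [-0.7, -6.7, 0.6]
finger_gap: 0.1
grip_force: 0.0
```

Call:
servo_tool --plan '[[[0.0004,0.0009,0,0,0],[0.0004,0.0009,0,0,0]]]'

```text
time: 7.4
tool_pos: [495.3, -151.5, 95.1]
tcp_rot: [179.9, 0.1, 66.2]
ft_force: [-0.6, -7.4, 1.2]
finger_gap: -0.0
grip_force: 0.0
```

Call:
servo_tool --plan '[[[0.0004,0.0009,0,0,0]]]'

```text
time: 7.5
tool_pos: [495.7, -150.6, 95.1]
tcp_rot: [179.9, 0.1, 66.2]
ft_force: [0.1, -6.9, 0.1]
finger_gap: 0.1
grip_force: 0.0
```

Call:
servo_tool --plan '[[[0.0004,0.0009,0,0,0],[0.0004,0.0009,0,0,0]]]'

```text
time: 7.7
tool_pos: [496.5, -148.8, 95.1]
tcp_rot: [179.9, 0.1, 66.2]
ft_force: [-0.7, -7.2, 0.5]
finger_gap: -0.2
grip_force: 0.0
```

Call:
servo_tool --plan '[[[0.0004,0.0009,0,0,0]]]'

```text
time: 7.8
tool_pos: [496.9, -147.8, 95.1]
tcp_rot: [179.9, 0.1, 66.2]
ft_force: [-1.2, -7.2, -0.3]
finger_gap: 0.3
grip_force: 0.0
```

Call:
servo_tool --plan '[[[0.0004,0.0009,0,0,0]]]'

```text
time: 7.9
tool_pos: [497.2, -146.9, 95.1]
tcp_rot: [179.9, 0.1, 66.2]
ft_force: [-0.3, -7.3, 0.2]
finger_gap: -0.1
grip_force: 0.0
```

Call:
servo_tool --plan '[[[0.0004,0.0009,0,0,0],[0.0004,0.0009,0,0,0]]]'

```text
time: 8.1
tool_pos: [498.1, -145.1, 95.1]
tcp_rot: [179.9, 0.1, 66.2]
ft_force: [-0.9, -5.5, 0.4]
finger_gap: -0.3
grip_force: 0.0
```

Call:
servo_tool --plan '[[[0.0004,0.0009,0,0,0]]]'

```text
time: 8.2
tool_pos: [498.4, -144.3, 95.1]
tcp_rot: [179.9, 0.1, 66.2]
ft_force: [-0.5, -7.4, -0.1]
finger_gap: 0.4
grip_force: 0.0
```

```bash
python3 - <<'E'
from h import *
print(np.round(st(sense()['tool_pos']),1),sense()['ft_force'].round(2))
a=snap('scene')['frame'][170:310,240:370]; b=snap('top')['frame'][120:260,200:390]
cv2.imwrite('pics/s4.png',cv2.resize(np.hstack([a,b]),None,fx=2.5,fy=2.5,interpolation=cv2.INTER_CUBIC))
E
```

```text
[  -2.2 -156.8] [-0.52 -7.38 -0.06]
```

View pics/s4.png

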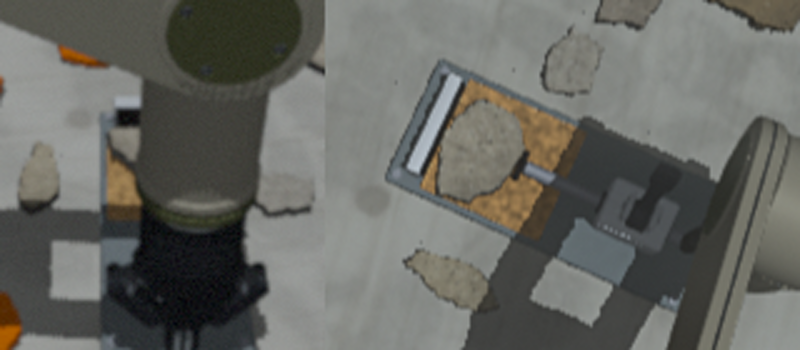

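In the right panel the tip at (518,165) is on the sherd, whose far edge at (442,140) nearly touches the fence at about (437,140). I'll keep feeling for contact.

Call:
servo_tool --plan '[[[0.0004,0.0009,0,0,0],[0.0004,0.0009,0,0,0]]]'

```text
time: 8.5
tool_pos: [499.1, -142.9, 95.1]
tcp_rot: [179.9, 0.1, 66.2]
ft_force: [-2.6, -9.9, 0.9]
finger_gap: 0.2
grip_force: 0.0
```

Call:
servo_tool --plan '[[[0.0004,0.0009,0,0,0]]]'

```text
time: 8.6
tool_pos: [499.4, -142.3, 95.1]
tcp_rot: [180.0, 0.2, 66.2]
ft_force: [-4.0, -12.7, 1.4]
finger_gap: -0.2
grip_force: 0.0
```

Call:
servo_tool --plan '[[[0.0004,0.0009,0,0,0]]]'

```text
time: 8.7
tool_pos: [499.7, -141.6, 95.1]
tcp_rot: [180.0, 0.2, 66.2]
ft_force: [-4.6, -14.4, 1.3]
finger_gap: 0.3
grip_force: 0.0
```

Contact force is about 8–9 N above the drag. Settle, then let go, back off and rise.

Call:
servo_tool --plan '[[[0,0,0,0,0],[-0.0004,-0.0009,0,0,0],[-0.0008,-0.0018,0,0,0],[-0.002,-0.0045,0,0,0],[-0.004,-0.009,0,0,0],[-0.0048,-0.0113,0,0,0],[0,0,0.03,0,0],[0,0,0.04,0,0],[0,0,0.04,0,0],[0,0,0.035,0,0]]]'

```text
time: 9.7
tool_pos: [487.5, -168.1, 241.9]
tcp_rot: [180.0, -0.0, 66.2]
ft_force: [1.2, -0.0, 0.7]
finger_gap: -0.1
grip_force: 0.0
```

Call:
servo_tool --plan '[[[0.0375,-0.0165,0,0,0],[0.0375,-0.0165,0,0,0],[0.0148,0.0335,0,0,0],[0.0148,0.0335,0,0,0],[0.0148,0.0335,0,0,0],[0,0,0,0,0],[0,0,0,0,0]]]'

```text
time: 10.4
tool_pos: [607.1, -99.8, 239.5]
tcp_rot: [-180.0, 0.0, 66.3]
ft_force: [-0.2, -0.7, -0.3]
finger_gap: -0.0
grip_force: 0.0
```

```bash
python3 - <<'E'
from h import *
s=sense();print(s['tool_pos'].round(1),np.round(st(s['tool_pos']),1),s['ft_force'].round(2))
a=snap('scene')['frame'][170:310,240:370]; b=snap('top')['frame'][120:260,200:390]
cv2.imwrite('pics/s5.png',cv2.resize(np.hstack([a,b]),None,fx=2.5,fy=2.5,interpolation=cv2.INTER_CUBIC))
E
```

```text
[607.1 -99.8 239.5] [ 79.3 -72.2] [-0.2  -0.66 -0.33]
```

View pics/s5.png

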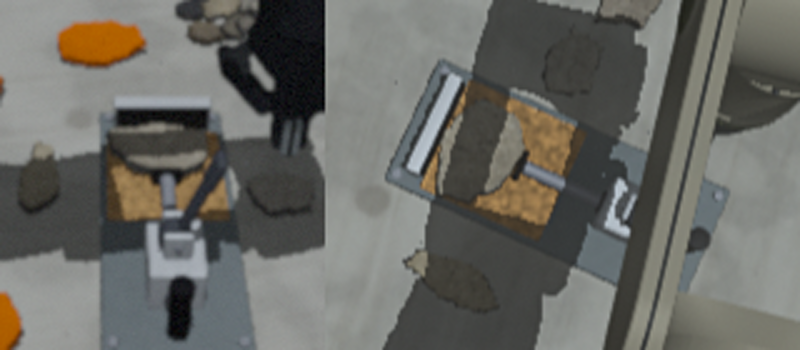

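Lever still open and clear, sherd held between tip and fence, rod stayed put. I'll go down beside the lever on its +x side and approach to contact.

Call:
servo_tool --plan '[[[-0.0012,-0.0027,-0.014,0,0],[0,0,-0.013,0,0],[0,0,0,0,0],[-0.0055,0.0024,0,0,0],[-0.0055,0.0024,0,0,0],[-0.0055,0.0024,0,0,0],[-0.0055,0.0024,0,0,0],[0,0,0,0,0]]]'

```text
time: 11.3
tool_pos: [583.6, -92.4, 213.3]
tcp_rot: [180.0, -0.0, 66.3]
ft_force: [0.4, -0.0, -0.2]
finger_gap: -0.1
grip_force: 0.0
```

Call:
servo_tool --plan '[[[-0.0055,0.0024,0,0,0],[-0.0055,0.0024,0,0,0],[-0.0055,0.0024,0,0,0]]]'

```text
time: 11.6
tool_pos: [567.4, -85.6, 213.2]
tcp_rot: [180.0, -0.0, 66.3]
ft_force: [1.1, -0.1, 0.5]
finger_gap: 0.2
grip_force: 0.6
```

Call:
servo_tool --plan '[[[-0.0055,0.0024,0,0,0],[-0.0055,0.0024,0,0,0],[-0.0055,0.0024,0,0,0]]]'

```text
time: 11.9
tool_pos: [550.8, -78.4, 213.0]
tcp_rot: [180.0, -0.0, 66.3]
ft_force: [2.2, -0.7, 2.4]
finger_gap: 0.1
grip_force: 0.9
```

```bash
python3 - <<'E'
from h import *
s=sense();print(s['tool_pos'].round(1),np.round(st(s['tool_pos']),1),s['ft_force'].round(2))
a=snap('scene')['frame'][150:310,240:370]
cv2.imwrite('pics/s6.png',cv2.resize(a,None,fx=3.5,fy=3.5,interpolation=cv2.INTER_CUBIC))
E
```

```text
[550.8 -78.4 213. ] [ 19.1 -75.4] [ 2.2  -0.67  2.41]
```

View pics/s6.png

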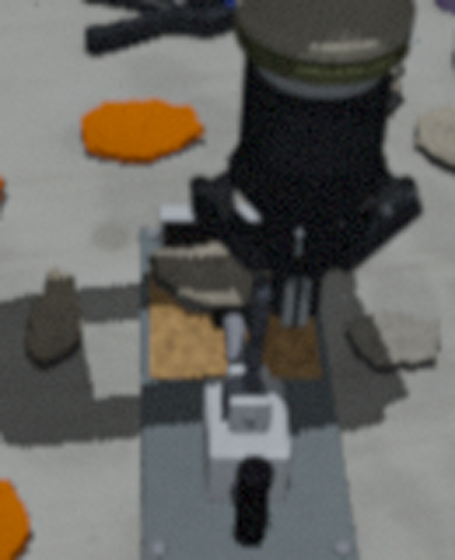

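The lever is nearly upright at (258,290) with the finger flush on its right side. Now I'll follow the arc over.

Call:
servo_tool --plan '[[[-0.004,0.0018,0,0,0],[-0.004,0.0018,0,0,0],[-0.004,0.0018,0,0,0],[-0.004,0.0018,0,0,0],[-0.004,0.0018,0,0,0]]]'

```text
time: 12.45
tool_pos: [530.9, -69.5, 212.7]
tcp_rot: [180.0, 0.0, 66.3]
ft_force: [4.0, -1.8, -0.9]
finger_gap: 0.2
grip_force: 2.0
```

Call:
servo_tool --plan '[[[-0.0036,0.0016,-0.0016,0,0],[-0.0036,0.0016,-0.0016,0,0],[-0.0036,0.0016,-0.0016,0,0],[-0.0036,0.0016,-0.0016,0,0],[-0.0036,0.0016,-0.0016,0,0]]]'

```text
time: 12.95
tool_pos: [513.6, -61.6, 206.0]
tcp_rot: [179.9, -0.0, 66.3]
ft_force: [4.7, -2.1, 3.6]
finger_gap: 0.3
grip_force: 3.1
```

Call:
servo_tool --plan '[[[-0.003,0.0013,-0.0026,0,0],[-0.003,0.0013,-0.0026,0,0],[-0.003,0.0013,-0.0026,0,0],[-0.003,0.0013,-0.0026,0,0],[-0.003,0.0013,-0.0026,0,0]]]'

```text
time: 13.45
tool_pos: [498.5, -54.9, 193.0]
tcp_rot: [179.9, -0.0, 66.3]
ft_force: [1.4, -0.5, 7.7]
finger_gap: 0.1
grip_force: 2.9
```

Call:
servo_tool --plan '[[[-0.0019,0.0008,-0.0028,0,0],[-0.0019,0.0008,-0.0028,0,0],[-0.0019,0.0008,-0.0028,0,0],[-0.0019,0.0008,-0.0028,0,0]]]'

```text
time: 13.85
tool_pos: [490.0, -51.5, 180.5]
tcp_rot: [-180.0, -0.0, 66.3]
ft_force: [-0.5, 1.0, 1.3]
finger_gap: 0.1
grip_force: 1.0
```

Call:
servo_tool --plan '[[[-0.0014,0.0006,-0.0032,0,0],[-0.0014,0.0006,-0.0032,0,0],[-0.0014,0.0006,-0.0032,0,0],[-0.0014,0.0006,-0.0032,0,0]]]'

```text
time: 14.25
tool_pos: [484.5, -49.4, 167.2]
tcp_rot: [-179.9, 0.0, 66.3]
ft_force: [0.0, 0.8, 0.6]
finger_gap: -0.4
grip_force: 0.0
```

Call:
servo_tool --plan '[[[-0.0006,0.0003,-0.002,0,0],[-0.0006,0.0003,-0.002,0,0],[0,0,-0.002,0,0]]]'

```text
time: 14.55
tool_pos: [483.7, -48.8, 161.8]
tcp_rot: [180.0, -0.0, 66.3]
ft_force: [-0.7, 0.3, 0.1]
finger_gap: 0.1
grip_force: 0.0
```

Call:
servo_tool --plan '[[[0,0,-0.0015,0,0],[0,0,-0.001,0,0],[0,0,0,0,0]]]'

```text
time: 14.85
tool_pos: [483.7, -48.8, 159.2]
tcp_rot: [-180.0, 0.0, 66.3]
ft_force: [0.3, 0.0, 0.3]
finger_gap: 0.4
grip_force: 0.0
```

No force left, so the lever has snapped ahead of the finger. Retreat and check.

Call:
servo_tool --plan '[[[0,0,0.03,0,0],[0,0,0.045,0,0],[0,0,0.045,0,0],[-0.015,-0.045,0.02,0,0],[-0.015,-0.045,0,0,0],[-0.015,-0.045,0,0,0],[-0.015,-0.045,0,0,0],[0,-0.045,0,0,0],[0,0,0,0,0],[0,0,0,0,0]]]'

```text
time: 15.85
tool_pos: [423.8, -273.3, 298.6]
tcp_rot: [-180.0, -0.0, 66.1]
ft_force: [0.1, 0.1, -0.2]
finger_gap: -0.1
grip_force: 0.0
```

```bash
python3 - <<'E'
from h import *
s=sense();print(s['tool_pos'].round(1),s['ft_force'].round(2))
a=snap('scene')['frame'][170:330,240:370]; b=snap('top')['frame'][110:270,200:390]
cv2.imwrite('pics/s7.png',cv2.resize(np.hstack([a,b]),None,fx=2.5,fy=2.5,interpolation=cv2.INTER_CUBIC))
E
```

```text
[ 423.8 -273.3  298.6] [ 0.09  0.06 -0.24]
```

View pics/s7.png

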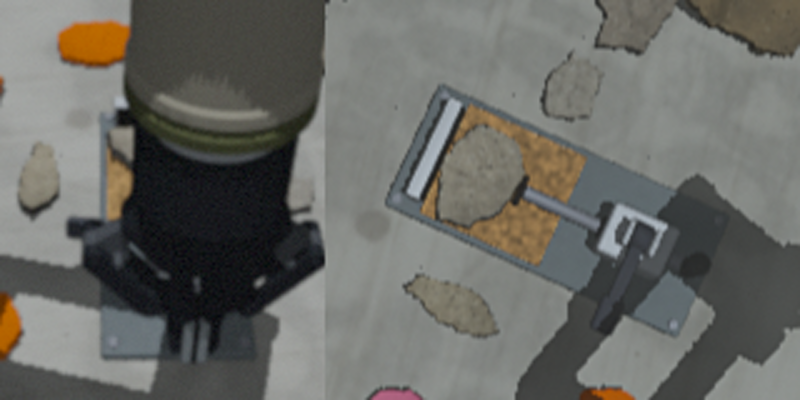

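The lever points to -x with its end at (603,327), the tip is on the sherd at (518,190), and the bystanders have not moved. A numeric check of the lever end follows, then hand-in if it fits.

```bash
python3 - <<'E'
from h import *
s=snap('top'); p=onz(s,200+(602-325)/2.5,110+328/2.5,82); x=st(p)[0]; print(np.round(st(p),1))
if x<-88: print(r.hand_in())
E
```

```text
[-91.3 -77.5]
the job is handed in; nothing more can be done
None
```

The job is handed in. The rod slid the sherd against the fence with about 8–9 N before I let go. The cam lever was then swung over centre and snapped shut, pointing to -x. The last image shows the tip still on the sherd and the other sherds unmoved, with the arm clear and about 16 s used.

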